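Set up and load the bench polisher

ROBOT

A 6-joint arm with a two-finger parallel gripper is mounted at the origin on the work surface. World frame = base frame: x ahead of the robot, y to its left, z up, the work surface at z = 0. Lengths are in m, angles in rad, forces in N, time in s.
With the tool pointing down it reaches from about 0.35 to 0.8 m from the base axis. Payload 7.3 kg.
Tool frame: the origin (TCP) lies at the very end of the fingers, on their centre line; the grasp point (between the pads) lies 19 mm behind it (bot.hold_point_z is the distance from the TCP to the grasp point, in m); z points along the fingers, y is the line along which they close (so a half turn about z gives the same grasp; the last joint's range is limited). The gripper opens to 85 mm and grips with 20 to 120 N. Pads are 22 mm wide; open, the fingers measure 114 mm over their backs; the gripper's body (76 mm by 85 mm) begins 54 mm behind the grasp point. The pads swing forward as they close: fully open they stand 13 mm farther back than shut.
Start: joints at [1.128, 0.342, 1.524, -0, 1.275, -0.146], TCP at [0.154, 0.502, 0.231] pointing down, gripper open.
Joint ranges: [-2.53, 2.53], [-0.77, 2.02], [0.04, 2.7], [-1, 4.14], [0.28, 2.66], [-3.11, 3.11]. Speed limits (rad/s): [2.57, 2.57, 3.14, 3.14, 3.14, 3.14].

INTERFACE

Orientations are given as a unit quaternion [w, x, y, z].
In Python, from station import telemetry, vision, bot, models gives the robot as it stands.
- The arm moves only by the tool carry_out, never from a script. Its argument "targets" is one flat list of numbers, 4 for each row, row after row: the shift along the tool's x, y, z in mm, then the turn about the tool's z in rad. In form: [x, y, z, yaw, x, y, z, yaw, ...]. A call has 1 to 8 rows; each row shifts and turns the commanded pose from where the row before left it, along the tool's axes as they then stand; what a row does not reach is not made up. A row lasts 1/8 s, in which the tool goes at most 62.5 mm and 10.7 degrees, less where a joint would pass 70% of its speed; a pose out of reach is approached as far as the arm can. A call is refused whole if a number of a shift passes 62.5 or a number of a turn 0.188, either way. A call with a gripper value outside its range is refused whole. "fingers" is the opening, from -1 (shut) to 1 (fully open), set as the call begins (left out, the last holds). The fingers move at their own pace and stop on an object; "newtons" is the grip in N (left out, the last holds). Time passes only in rows, so rows that do not move let the fingers close. It gives the time, the measured TCP pose, the force, the opening and the grip force at its end, in the units of the state.
- telemetry.read_state(): the state, without advancing time (a new reading comes with each control period).
- vision.get_image(name): name is "side" or "top" or "wrist"; returns (picture, depth): 420x560x3 uint8, red, green, blue; 420x560 float32, m along the optical axis (not along the pixel's ray), 0 where there is no reading.
- vision.camera_params(name): a dict with "fx", "fy", "cx", "cy" (pixels), "world_from_camera" (4x4, takes a point from camera to world coordinates); the wrist camera has in their place "tool_from_camera" (4x4, takes a point from camera to tool coordinates, whose origin is the TCP and whose axes are the flange's). Camera axes: x right, y down, z forward; pixel columns grow to the right and rows downward; lengths in m; the calibration is good to about 2 mm. A picture is of the moment at which its call begins: read the wrist's pose just before it. camera_params takes no time and is no camera call.
- bot.hand_in(): hands the job in; it is judged then, once.
Trained networks look in the newest picture that a camera, given by its name, has taken for a name from the list of things; names that differ only in an ending like _2 or _b are one class to them, and where a whole thing is asked for, a point or a joint stands for the part that bears it (a point fixed in the world has none). Each returns a list of dicts, best first, with "conf" (0 to 1); they miss things now and then, are a little off and sometimes report something else, mostly with a low value. They report only what shows in the picture. A call takes as long as a camera call. They do not tell look-alikes from the thing itself.
- models.silhouettes(camera, query): "region" (420x560 bool, what is visible of it).
- models.pinpoint(camera, query): "position" ([x, y, z] in m, in world coordinates, good to about 4 mm: a listed point, or the origin of a listed thing).
The state is a dict: "time": time; "q": joint angles; "qvel": joint speeds; "effort": joint torques, N m; "ee_pos": TCP position; "eef_rot": TCP orientation; "force": force on the tool from outside, world axes, zero at the start; "wrist_torque": the same for the moment, N m; "gripper_width": finger opening in m; "grip_force": force on a finger pad.
Only numpy, scipy, OpenCV 4.12 (cv2) and the standard library are available. Lean on these libraries where they do the work, as an engineer would, in place of code of your own. Each camera call takes 0.05 s, during which the arm holds its last target. There are 200 camera calls.

TASK

Get the little polishing machine ready for a run: first swing its folding leg fully out until it snaps into its end detent, then check the drive shaft's end float by pulling it up to its top stop and then pushing it right down to its bottom stop. After that seat the bowl flat on the base over its two pegs, put every brass casting from the bench into the bowl and close it with the lid, leaving the calliper, hammer and jar where they are.

Things in the scene. Friction and masses are not known exactly. Their poses are not given: they have to be found in the camera images.
- base: Fixed grey housing of a polishing machine, 150 (x) x 210 (y) mm, its aluminium deck 50 mm above the bench. Origin: on the bench under its centre. Two steel pegs stand on the deck at x = 0, y = +84 and -84 mm: 10 mm diameter, 16 mm high, the top 5 mm tapering to 5 mm. Drive shaft in the middle of the deck, folding leg at the +x side. Stands turned by up to 0.25 rad.
- shaft (a joint): Axial position of the vertical drive shaft (m): 0 = down on its lower stop, 0.008 = up on its upper stop (8 mm end float). Stays where it is left; about 4 N of friction plus 1.5 N weight to move it. It does not turn.
- shaft_top (a point): Centre of the top face of the drive shaft: plain steel round bar, 14 mm diameter, on the axis of the base. The top is 30 mm above the deck when down, 38 mm when up. Pinch it from above.
- leg (a joint): Angle of the folding leg (rad): 0 = folded along the base's +x face, pointing to the base's +y; grows clockwise seen from above; 1.571 = fully out, pointing to the base's +x, in its end detent. Starts folded. An over-centre spring resists (at most about 2 N at the knob) and swings it back if let go short of 0.9 rad; past about 1.3 rad it snaps to the end by itself and stays.
- leg_knob (a point): Centre of the top of the leg's upright black knob: 14 mm diameter, 28 mm high, standing on the leg (flat steel bar, 14 mm wide) 85 mm from the hinge; its top is 48 mm, its foot 20 mm above the bench. Folded, its axis is 22 mm from the base's face. The point's y axis points along the leg, away from the hinge.
- leg_hinge (a point): Point on the vertical hinge axis of the leg, 20 mm above the bench, at x = 97, y = -55 mm in the base's frame.
- bowl: White plastic open bowl, 0.24 to 0.39 kg: 140 mm outer diameter, 58 mm high, wall 5 mm, floor 6 mm. Origin: centre of its underside. Two ears at foot level, 28 mm wide, 10 mm thick, reach out along its +y and -y to 102 mm, each with a 14 mm hole 84 mm from the centre for the pegs; fits either way round. Seated, its underside lies on the deck, centred on the base, y along the base's y.
- bowl_hub (a point): Centre of the top of the square hub that stands in the middle of the bowl, 48 mm above its underside (10 mm below the rim): 28 x 28 mm, sides along the bowl's x and y, the grip for lifting it from above. It is hollow from below (19 x 19 mm, 41 mm deep) to take the drive shaft.
- lid: Grey round lid, 0.12 kg: disc 144 mm diameter, 5 mm thick, with a locating plug under it, 120 mm diameter, 6 mm deep, that drops inside the 130 mm mouth of the bowl. Origin: centre of the bottom of the plug. A black round knob, 22 mm diameter, 30 mm high, stands in the middle on top, 11 to 41 mm above the origin. Closed, its origin is 52 mm above the bowl's.
- band: Brass ring casting, lying flat: 28 mm outer, 19 mm inner diameter, 10 mm high, 20 g. Origin: centre of its underside. May be absent.
- pendant: Brass pendant casting, lying flat: disc 30 mm diameter, 10 mm thick, with a small lug (8 mm wide, to 24 mm from the centre) on its +x side, 35 g. Origin: centre of its underside. May be absent.
- buckle: Brass buckle casting, lying flat: rectangular frame 40 (x) x 28 (y) mm, 10 mm thick, 40 g. Origin: centre of its underside. May be absent.
- bar: Brass bar casting, lying flat: 38 (x) x 14 (y) x 10 mm, 45 g. Origin: centre of its underside. May be absent.
- signet: Small brass block casting, lying flat: 18 x 18 x 11 mm, 30 g. Origin: centre of its underside. May be absent.
- calliper: Steel sliding calliper lying flat on the bench, 170 mm long (x), its origin at the middle of its beam. Bystander, to be left alone.
- hammer: Small hammer lying on the bench, 220 mm long (x), its origin near its middle. Bystander, to be left alone.
- jar: Small capped amber glass jar, 48 mm diameter, 60 mm high. Bystander, to be left alone.
Mind the look-alikes: they are no part of the job. Leave any blue or grey look-alike of the buckle alone. What is shaped like the lid but brown is not meant.

How it is judged:
On the way, in this order (a step that is already met when the one before it is completed fails the run):
1. the leg is fully out in its end detent (value of joint leg above 1.5 rad), for 0.2 s.
2. the shaft has been pulled up to its upper stop (value of joint shaft above 0.0065 m), for 0.1 s.
3. the shaft has been pushed down to its lower stop (value of joint shaft below 0.0015 m), for 0.1 s.
4. the bowl is seated flat on the base over its pegs (horizontal distance between bowl and base below 0.004 m and z of bowl in the frame of base below 0.0535 m and angle between bowl's own z axis and vertical below 0.04 rad and angle between the y axis of bowl and the y axis of base, either way round below 0.06 rad), for 0.2 s.
At the end, for the whole second after the job is handed in: Leg within 0.07 rad of fully out; bowl flat on the deck over the pegs (centred to 4 mm, at most 3.5 mm high); every casting present inside the bowl; lid closed on it (centred to 8 mm, at most 4 mm high, level); all at rest (all of step 4 and value of joint leg above 1.5 rad and horizontal distance between each of band, pendant, buckle, bar, signet and bowl below 0.064 m and z of band in the frame of bowl between 0 and 0.05 m and z of pendant in the frame of bowl between 0 and 0.05 m and z of buckle in the frame of bowl between 0 and 0.05 m and z of bar in the frame of bowl between 0 and 0.05 m and z of signet in the frame of bowl between 0 and 0.05 m and horizontal distance between lid and bowl below 0.008 m and z of lid in the frame of bowl between 0.045 and 0.056 m and angle between lid's own z axis and vertical below 0.05 rad and linear speed of each of bowl, lid, band, pendant, buckle, bar, signet below 0.02 m/s); the robot touches nothing.
It fails at once if the calliper is displaced by more than 4 cm (distance of calliper from where it was at the start of the episode above 0.04 m).
It fails at once if the hammer is displaced by more than 4 cm (distance of hammer from where it was at the start of the episode above 0.04 m).
It fails at once if the jar is displaced by more than 4 cm (distance of jar from where it was at the start of the episode above 0.04 m).
Of band, pendant, buckle, bar, signet only 3 to 5 are there at a start; the rules pass over those that are not, and their reading is None.
At some moment in a run one of band, pendant, buckle, bar, signet, lid may be knocked a few centimetres aside while the robot is not near it.
Once in a run the grip may slacken for a moment while it holds something.
It also fails if it takes over 210 s, if anything falls off the work surface, if the arm or the gripper's body presses on something with over 40 N, if the wrist force passes 120 N, or if a joint passes its speed limit or range.

## Working session

There is one attempt and no reset: what is moved stays moved. The work goes in short steps, Python scripts to look and compute and a tool call to move; the robot and the scene stay as the last step left them, time stands still between calls to the robot, and variables do not carry over. Pictures are saved under pics/ and viewed, at most 14 in all, crops included, and the job is handed in when it is done.

Besides the shell and the picture viewer there is one more tool, called after ">>>" in YAML: its name, and indented under it one key for each argument. carry_out: Moves the arm, as the interface text tells. Its arguments: {"type":"object","properties":{"targets":{"type":"array","items":{"type":"number"}},"fingers":{"type":"number"},"newtons":{"type":"number"}},"required":["targets"]}

```bash
ls; mkdir -p pics
cat > h.py <<'E'
import numpy as np, cv2
from station import telemetry, vision, bot, models
def snap(cam,fn,crop=None,scale=1):
    p,d=vision.get_image(cam); im=cv2.cvtColor(p,cv2.COLOR_RGB2BGR)
    if crop: r0,r1,c0,c1=crop; im=im[r0:r1,c0:c1]
    if scale!=1: im=cv2.resize(im,None,fx=scale,fy=scale,interpolation=cv2.INTER_CUBIC)
    cv2.imwrite('pics/'+fn,im); return p,d
def proj(cam,P):
    k=vision.camera_params(cam); c=np.linalg.inv(k['world_from_camera'])@np.append(P,1)
    return (round(k['fx']*c[0]/c[2]+k['cx']),round(k['fy']*c[1]/c[2]+k['cy']))
def unproj(cam,d,mask=None):
    k=vision.camera_params(cam); v,u=np.nonzero((d>0) if mask is None else (mask&(d>0))); z=d[v,u]
    c=np.stack([(u-k['cx'])/k['fx']*z,(v-k['cy'])/k['fy']*z,z,np.ones_like(z)])
    return (k['world_from_camera']@c)[:3].T
def R(q):
    from scipy.spatial.transform import Rotation as Ro
    return Ro.from_quat([q[1],q[2],q[3],q[0]]).as_matrix()
def st():
    s=telemetry.read_state(); r=R(s['eef_rot'])
    print('t',round(s['time'],2),'tcp',np.round(s['ee_pos'],4),'yaw x-axis',round(float(np.arctan2(r[1,0],r[0,0])),3),'F',np.round(s['force'],1),'w',round(s['gripper_width'],4),'gf',s['grip_force'],'q6',round(s['q'][5],2))
    return s,r
E
python3 - <<'E'
from h import *
s,r=st(); print(np.round(r,2))
snap('top','top0.png',scale=1.4)
for q in "base shaft_top leg_knob leg_hinge bowl bowl_hub lid band pendant buckle bar signet calliper hammer jar".split():
    for o in models.pinpoint('top',q)[:4]: print(q,round(o['conf'],2),np.round(o['position'],3),proj('top',o['position']))
snap('side','side0.png',scale=1.4)
E
```

```text
pics
t 0.0 tcp [0.1534 0.5017 0.2306] yaw x-axis 2.845 F [ 0.5 -0.3 -0.1] w 0.0853 gf 0.0 q6 -0.15
[[-0.96  0.29 -0.  ]
 [ 0.29  0.96 -0.  ]
 [ 0.   -0.   -1.  ]]
base 0.84 [0.519 0.002 0.   ] (281, 212)
base 0.41 [0.606 0.053 0.048] (265, 183)
shaft_top 0.59 [0.52  0.001 0.079] (281, 210)
leg_knob 0.47 [0.606 0.051 0.046] (265, 183)
leg_hinge 0.73 [ 0.624 -0.035  0.02 ] (293, 179)
bowl 0.66 [0.414 0.263 0.002] (200, 245)
bowl 0.35 [ 0.624 -0.035  0.017] (293, 180)
bowl_hub 0.62 [0.421 0.268 0.05 ] (196, 242)
bowl_hub 0.46 [ 0.624 -0.038  0.02 ] (294, 179)
lid 0.74 [ 0.268 -0.455  0.004] (424, 291)
lid 0.59 [ 0.403 -0.266 -0.002] (364, 248)
lid 0.32 [ 0.521 -0.002 -0.003] (282, 212)
band 0.46 [ 0.403 -0.264 -0.001] (364, 248)
band 0.35 [0.617 0.234 0.   ] (210, 182)
buckle 0.63 [0.642 0.474 0.003] (137, 175)
buckle 0.56 [ 0.583  0.406 -0.004] (158, 193)
buckle 0.44 [0.516 0.482 0.003] (133, 213)
bar 0.62 [ 0.418  0.266 -0.001] (200, 243)
signet 0.38 [ 0.632 -0.248  0.003] (358, 178)
calliper 0.88 [ 0.742  0.18  -0.001] (227, 145)
hammer 0.84 [ 0.533 -0.507 -0.002] (438, 208)
jar 0.51 [ 0.699  0.342 -0.003] (178, 158)
```

View pics/top0.png

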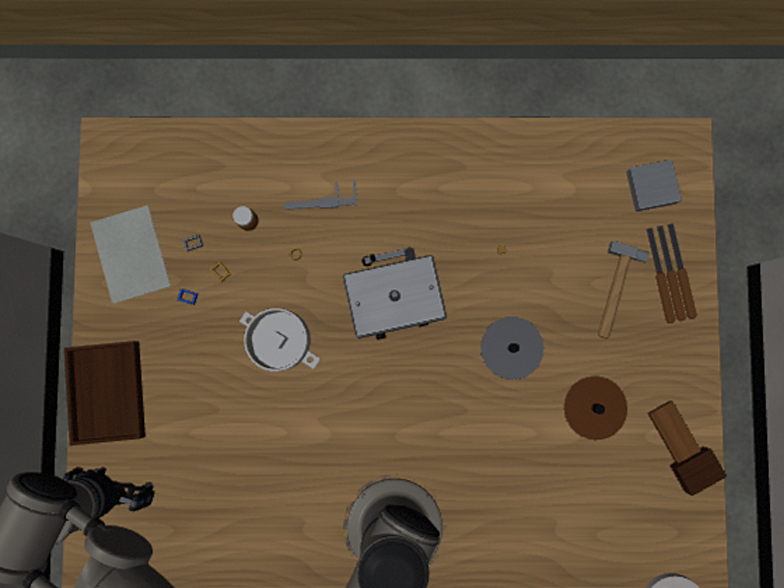

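View pics/side0.png

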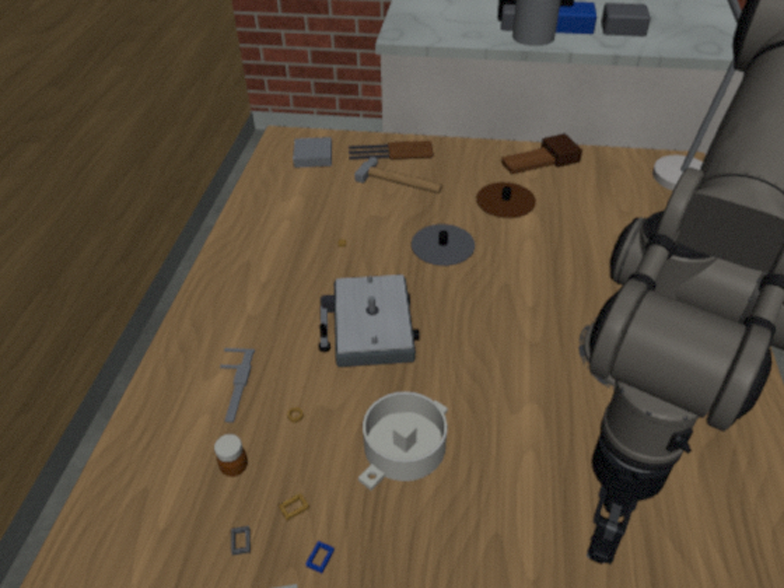

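The top view (784 px wide) shows the base at (394,296) with the knob at (369,259), the bowl at (277,340), the grey lid at (512,348) and a brown look-alike lid at (596,407). Three castings are visible:
- band at (295,254)
- signet at (502,249)
- buckle at (221,271), brass-coloured; the grey (193,242) and blue (187,297) ones are look-alikes

I'll confirm these in an enlarged crop and measure poses.

```bash
cat > a.py <<'E'
from h import *
p,d=vision.get_image('top'); im=cv2.cvtColor(p,cv2.COLOR_RGB2BGR)
a=cv2.resize(im[155:225,110:230],None,fx=5,fy=5,interpolation=cv2.INTER_CUBIC)
b=cv2.resize(im[160:230,320:380],None,fx=3,fy=3); 
out=np.zeros((560,800,3),np.uint8); out[:350,:600]=a; out[350:560,:180]=b
c=cv2.resize(im[170:250,235:325],None,fx=2.5,fy=2.5); out[350:550,200:425]=c
c=cv2.resize(im[235:325,40:110],None,fx=2.2,fy=2.2); out[350:548,440:594]=c
cv2.imwrite('pics/crop1.png',out)
# brass-coloured pixels
hsv=cv2.cvtColor(im,cv2.COLOR_BGR2HSV)
P=unproj('top',d,np.ones(d.shape,bool)); print('zrange wood',np.percentile(P[:,2],[5,50,95]), (d==0).sum())
def box(m,z0,z1,name):
    q=unproj('top',d,m); q=q[(q[:,2]>z0)&(q[:,2]<z1)]
    (cx,cy),(w,h),an=cv2.minAreaRect((q[:,:2]*1000).astype(np.float32)); print(name,len(q),'c',round(cx,1),round(cy,1),'wh',round(w,1),round(h,1),'ang',round(an,1),'zmed',round(np.median(q[:,2]),4))
def reg(c,r):
    m=np.zeros(d.shape,bool); m[c[1]-r:c[1]+r,c[0]-r:c[0]+r]=1; return m
box(reg((281,212),40),.044,.06,'deck')
box(reg((281,212),6),.065,.1,'shaft')
box(reg((263,184),7),.03,.06,'knob')
box(reg((198,243),35),.045,.07,'bowlrim'); box(reg((198,243),42),.006,.013,'ears')
box(reg((198,243),12),.04,.055,'hub')
box(reg((366,248),30),.006,.014,'lid'); box(reg((366,248),10),.025,.06,'lidknob')
box(reg((158,194),9),.005,.02,'buckle'); box(reg((211,181),8),.005,.02,'band'); box(reg((358,178),6),.005,.02,'signet')
E
python3 a.py
```

```text
zrange wood [-0.75327707 -0.00119518  0.05106973] 983
deck 2797 c 533.7 4.7 wh 176.3 204.6 ang 11.7 zmed 0.0502
shaft 20 c 519.1 1.8 wh 12.3 12.0 ang 89.1 zmed 0.0825
knob 21 c 599.1 49.7 wh 29.8 11.6 ang 14.1 zmed 0.0468
bowlrim 364 c 421.1 265.5 wh 136.5 139.4 ang 0.3 zmed 0.0557
ears 745 c 415.9 268.7 wh 263.8 266.3 ang 3.0 zmed 0.008
hub 87 c 421.0 265.1 wh 28.3 27.8 ang 57.6 zmed 0.0481
lid 1243 c 405.7 -269.2 wh 189.4 186.0 ang 89.0 zmed 0.0108
lidknob 44 c 403.4 -266.8 wh 20.1 19.6 ang 43.2 zmed 0.0407
buckle 78 c 580.3 403.9 wh 44.6 55.9 ang 15.9 zmed 0.0087
band 39 c 621.1 234.4 wh 57.4 34.6 ang 14.1 zmed 0.0085
signet 38 c 632.4 -250.2 wh 36.0 27.3 ang 0.6 zmed 0.0103
```

View pics/crop1.png

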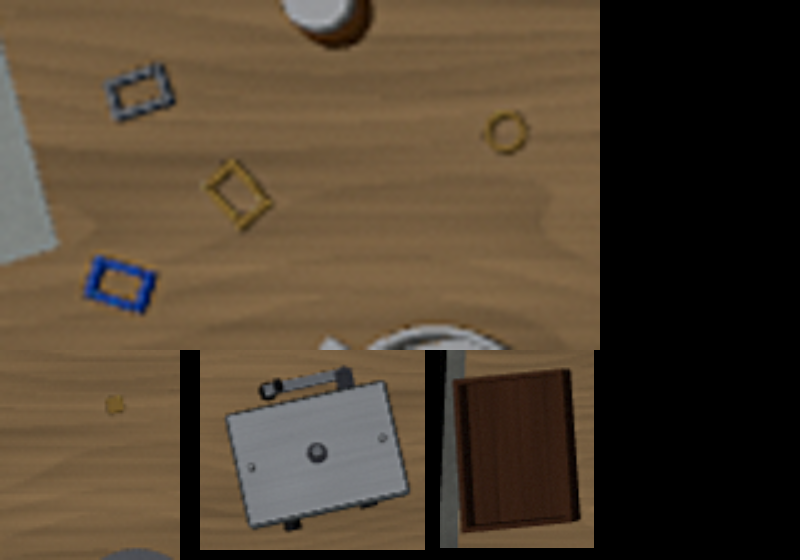

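The crop confirms it: only the middle frame at crop (240,193) is brass, so that's the buckle. The grey one (140,92) and blue one (120,285) stay put. The band (505,132) and signet (115,404) are real, and no pendant or bar shows. The pegs put the base yaw at about 0.215 rad.

```bash
cat >> h.py <<'E'
def go(wps,maxmm=60,maxyaw=.18,start=None):
    """wps: list of (x,y,z,xyaw) world; prints rounded rows in tool axes"""
    s=telemetry.read_state(); r=R(s['eef_rot'])
    p=np.array(s['ee_pos'])*1000; a=float(np.arctan2(r[1,0],r[0,0]))
    if start is not None: p=np.array(start[:3])*1000; a=start[3]
    rows=[]
    for w in wps:
        t=np.array(w[:3])*1000; m=w[4] if len(w)>4 else maxmm
        b=a if w[3] is None else w[3]; da=(b-a+np.pi)%(2*np.pi)-np.pi; b=a+da
        n=int(max(1,np.ceil(np.linalg.norm(t-p)/m),np.ceil(abs(da)/maxyaw))); p0=p.copy(); a0=a
        for i in range(1,n+1):
            dp=p0+(t-p0)*i/n-p; c,s_=np.cos(a),np.sin(a)
            x=c*dp[0]+s_*dp[1]; y=s_*dp[0]-c*dp[1]; z=-dp[2]
            x,y,z=[round(float(v)*2)/2 for v in (x,y,z)]; yw=round(-(a0+(b-a0)*i/n-a),2)
            rows.append((x,y,z,yw)); p=p+np.array([c*x+s_*y,s_*x-c*y,-z]); a-=yw
    print('end',np.round(p/1000,4),round(a,3))
    for i in range(0,len(rows),8): print([v for r_ in rows[i:i+8] for v in r_])
E
python3 - <<'E'
from h import *
st(); go([(.607,.051,.18,3.357),(.607,.051,.11,3.357)])
E
```

```text
t 0.9 tcp [0.1535 0.5021 0.2313] yaw x-axis 2.845 F [-0.5  0.7  0.1] w 0.0854 gf 0.0 q6 -0.15
end [0.6072 0.051  0.1098] 3.355
[-51.5, -27.0, 4.5, -0.05, -50.0, -30.0, 5.0, -0.04, -48.5, -31.5, 4.5, -0.05, -47.5, -34.0, 4.5, -0.05, -45.0, -36.5, 5.0, -0.04, -44.0, -38.0, 4.5, -0.05, -42.0, -40.5, 4.5, -0.05, -40.0, -42.5, 5.0, -0.04]
[-38.0, -43.5, 4.5, -0.05, -35.5, -46.0, 4.5, -0.05, -34.0, -47.5, 5.0, -0.04, 0.0, 0.0, 35.0, -0.0, 0.0, 0.0, 35.0, -0.0]
```

>>> carry_out:
  targets: [-51.5,-27.0,4.5,-0.05,-50.0,-30.0,5.0,-0.04,-48.5,-31.5,4.5,-0.05,-47.5,-34.0,4.5,-0.05,-45.0,-36.5,5.0,-0.04,-44.0,-38.0,4.5,-0.05,-42.0,-40.5,4.5,-0.05,-40.0,-42.5,5.0,-0.04]
  fingers: 0.2
  newtons: 40

```text
time: 1.9
ee_pos: [0.4849, 0.1723, 0.1939]
eef_rot: [0.0, -0.037, 0.999, 0.0]
force: [0.7, 0.9, -0.5]
gripper_width: 0.0516
grip_force: 0.0
```

>>> carry_out:
  targets: [-38.0,-43.5,4.5,-0.05,-35.5,-46.0,4.5,-0.05,-34.0,-47.5,5.0,-0.04,0.0,0.0,0,-0.0]

```text
time: 2.4
ee_pos: [0.6092, 0.0475, 0.1784]
eef_rot: [-0.0, -0.104, 0.995, -0.0]
force: [-0.4, -0.6, -0.4]
gripper_width: 0.0511
grip_force: 0.0
```

```bash
cat > w.py <<'E'
from h import *
import sys
s,r=st(); p,d=snap('wrist',sys.argv[1],scale=1.2)
k=vision.camera_params('wrist'); 
if len(sys.argv)>2:
  for q in sys.argv[2:]:
    for o in models.pinpoint('wrist',q)[:2]: print(q,round(o['conf'],2),np.round(o['position'],4))
print(np.round(k['tool_from_camera'],3).tolist(),k['fx'])
E
python3 w.py w1.png leg_knob leg_hinge shaft_top base
```

```text
t 2.4 tcp [0.6092 0.0475 0.1784] yaw x-axis -2.932 F [-0.4 -0.6 -0.4] w 0.0511 gf 0.0 q6 -1.83
leg_knob 0.94 [0.6083 0.0489 0.0483]
leg_hinge 0.65 [ 0.627  -0.0322  0.0198]
leg_hinge 0.59 [0.5178 0.0006 0.0854]
shaft_top 0.63 [0.522  0.0036 0.0839]
base 0.57 [ 0.5191 -0.0016 -0.001 ]
base 0.39 [ 0.7015  0.3417 -0.0026]
[[-0.0, -0.961, -0.278, 0.072], [1.0, -0.0, 0.0, 0.001], [-0.001, -0.278, 0.961, -0.142], [0.0, 0.0, 0.0, 1.0]] 310.7780170936366
```

View pics/w1.png

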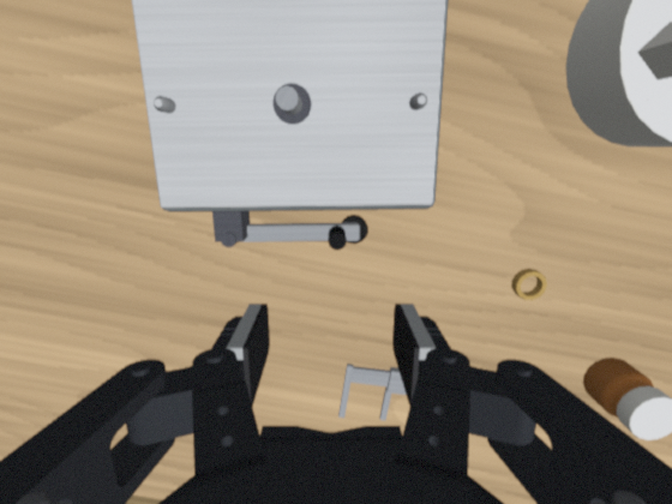

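The wrist view shows the knob top at (337,237), the hinge at (230,240), and the pegs at (160,103) and (420,101). The tool lines up with the base, so I'll go down and grip the knob.

Run:
```python
from h import *
go([(.6075,.050,.08,3.356),(.6075,.050,.028,3.356,20)])
```

```text
end [0.6075 0.0502 0.0281] -2.927
[0.0, -1.0, 50.0, -0.0, -0.5, -1.0, 50.0, -0.0, 0.0, 0.0, 17.5, -0.0, 0.0, 0.0, 17.5, -0.0, 0.0, 0.0, 17.0, -0.0]
```

>>> carry_out:
  targets: [0.0,-1.0,50.0,-0.0,0,-1.0,50.0,-0.0,0.0,0.0,17.5,-0.0,0.0,0.0,17.5,-0.0,0.0,0.0,17.0,-0.0,0,0,0,0]

```text
time: 3.4
ee_pos: [0.6072, 0.0491, 0.0272]
eef_rot: [-0.001, -0.106, 0.994, 0.0]
force: [-0.1, -0.2, -0.2]
gripper_width: 0.0513
grip_force: 0.0
```

>>> carry_out:
  targets: [0,0,0,0,0,0,0,0,0,0,0,0,0,0,0,0]
  fingers: -1
  newtons: 40

```text
time: 3.9
ee_pos: [0.6077, 0.0518, 0.029]
eef_rot: [0.001, -0.106, 0.994, 0.002]
force: [-1.7, 10.9, 4.2]
gripper_width: 0.012
grip_force: 39.0
```

>>> carry_out:
  targets: [-13.3,-1,0,0.157,-13.3,-1,0,0.157,-13.3,-1,0,0.157,-13.3,-1,0,0.157,-13.3,-1,0,0.157]

```text
time: 4.53
ee_pos: [0.6728, 0.0395, 0.0291]
eef_rot: [0.001, 0.284, 0.959, 0.001]
force: [0.1, 4.3, 2.0]
gripper_width: 0.0125
grip_force: 39.2
```

>>> carry_out:
  targets: [-13.3,-1,0,0.157,-13.3,-1,0,0.157,-13.3,-1,0,0.157,-13.3,-1,0,0.157,-13.3,-1,0,0.157,0,0,0,0,0,0,0,0]

```text
time: 5.4
ee_pos: [0.7087, -0.0133, 0.029]
eef_rot: [-0.001, 0.627, 0.779, 0.001]
force: [-3.1, 8.4, 3.8]
gripper_width: 0.0122
grip_force: 39.4
```

Run:
```python
from h import *
st()
vision.get_image('top')
for q in ['leg_knob','leg_hinge']: 
  for o in models.pinpoint('top',q)[:2]: print(q,o)
```

```text
t 5.4 tcp [ 0.7087 -0.0133  0.029 ] yaw x-axis 1.785 F [-3.1  8.4  3.8] w 0.0122 gf 39.433624148368835 q6 -0.34
leg_knob {'position': [0.5794, 0.4077, -0.0005], 'conf': 0.49}
```

The TCP ended where the fully-out knob should be. Now I'll release it and move to the shaft.

>>> carry_out:
  targets: [0,0,0,0,0,0,0,0,0,0,-30,0,0,0,-60,0,0,0,0,0]
  fingers: 0.2

```text
time: 6.18
ee_pos: [0.7123, -0.0165, 0.1245]
eef_rot: [0.005, 0.628, 0.778, 0.003]
force: [-0.2, -0.9, 0.7]
gripper_width: 0.0515
grip_force: 0.0
```

Run:
```python
from h import *
s,r=st()
p,d=vision.get_image('wrist'); snap('top','top1.png',(160,230,235,325),6)
for c in ['top','wrist']:
 for q in ['leg_knob','shaft_top']: 
  for o in models.pinpoint(c,q)[:2]: print(c,q,o)
go([(.5195,.001,.12,None),(.5195,.001,.059,None,20)])
```

```text
t 6.17 tcp [ 0.7123 -0.0165  0.1245] yaw x-axis 1.784 F [-0.2 -0.9  0.7] w 0.0515 gf 0.0 q6 -0.34
top leg_knob {'position': [0.7053, -0.0146, 0.0465], 'conf': 0.58}
top leg_knob {'position': [0.6188, 0.2296, -0.0001], 'conf': 0.37}
wrist leg_knob {'position': [0.7119, -0.0124, 0.0468], 'conf': 0.64}
end [0.5193 0.0011 0.0591] 1.785
[14.0, -45.0, -1.0, -0.0, 14.0, -45.5, -1.0, -0.0, 14.5, -45.0, -1.0, -0.0, 14.0, -45.5, -1.0, -0.0, 0.0, 0.0, 15.5, -0.0, 0.0, 0.0, 15.0, -0.0, 0.0, 0.0, 15.5, -0.0, 0.0, 0.0, 15.0, -0.0]
```

View pics/top1.png

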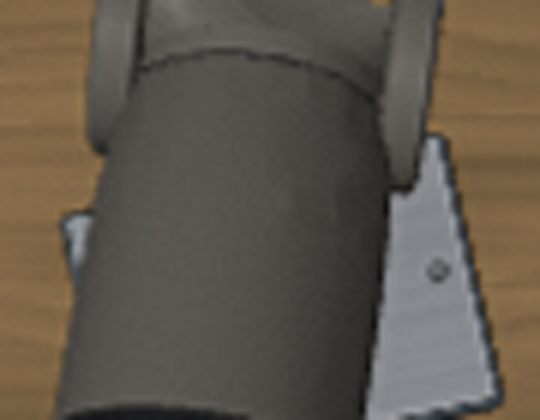

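The arm blocks this view, but both networks put the knob at about (0.71, -0.013), so the leg is out. On to the shaft.

>>> carry_out:
  targets: [14,-45,-1,0,14,-45.5,-1,0,14.5,-45,-1,0,14,-45.5,-1,0,0,0,0,0]

```text
time: 7.1
ee_pos: [0.5161, 0.0018, 0.1209]
eef_rot: [-0.002, 0.627, 0.779, -0.001]
force: [0.7, 0.2, -0.0]
gripper_width: 0.0513
grip_force: 0.0
```

```bash
python3 w.py w2.png shaft_top
python3 - <<'E'
from h import *
go([(.5195,.001,.059,None,20)])
E
```

```text
t 7.1 tcp [0.5161 0.0018 0.1209] yaw x-axis 1.785 F [ 0.7  0.2 -0. ] w 0.0513 gf 0.0 q6 -0.36
shaft_top 0.89 [0.5186 0.0007 0.0858]
[[-0.0, -0.961, -0.277, 0.071], [1.0, -0.0, -0.0, -0.001], [-0.0, -0.277, 0.961, -0.142], [0.0, 0.0, 0.0, 1.0]] 310.7780170936366
end [0.5196 0.0008 0.0588] 1.785
[0.0, -0.5, 15.5, -0.0, 0.0, 0.0, 16.0, -0.0, 0.0, -0.5, 15.5, -0.0, 0.0, 0.0, 16.0, -0.0]
```

View pics/w2.png

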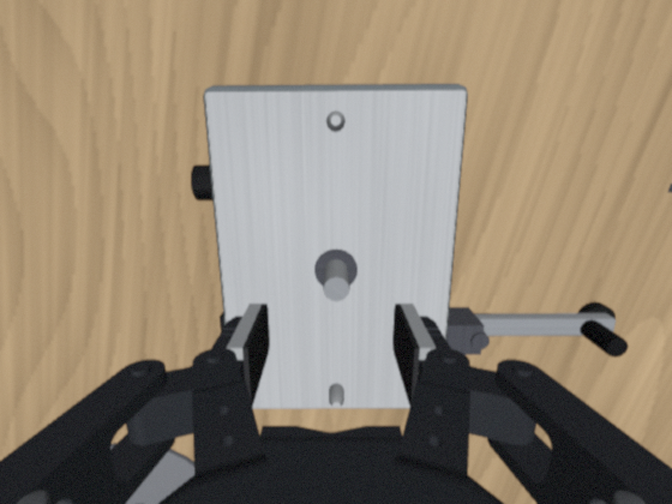

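The leg points out to the right with its knob at (600,335), square to the housing. The shaft top at (336,287) is centred between the fingers, about 5 mm up, so I'll pinch it.

>>> carry_out:
  targets: [0,-0.5,15,0,0,0,15,0,0,0,14,0,0,0,14,0,0,0,0,0]

```text
time: 7.82
ee_pos: [0.5188, 0.0011, 0.0623]
eef_rot: [-0.001, 0.628, 0.779, -0.001]
force: [-0.6, -0.5, 0.3]
gripper_width: 0.0513
grip_force: 0.0
```

>>> carry_out:
  targets: [0,0,0,0,0,0,0,0,0,0,0,0,0,0,0,0]
  fingers: -1
  newtons: 60

```text
time: 8.32
ee_pos: [0.5191, 0.0008, 0.0641]
eef_rot: [-0.0, 0.628, 0.779, -0.0]
force: [-3.4, -2.6, 2.6]
gripper_width: 0.0112
grip_force: 58.5
```

>>> carry_out:
  targets: [0,0,-2,0,0,0,-2,0,0,0,-2,0,0,0,0,0]

```text
time: 8.82
ee_pos: [0.5191, 0.0009, 0.0697]
eef_rot: [-0.0, 0.628, 0.779, -0.0]
force: [-4.3, -4.6, -4.1]
gripper_width: 0.0118
grip_force: 58.6
```

>>> carry_out:
  targets: [0,0,-2,0,0,0,-2,0,0,0,0,0]

```text
time: 9.2
ee_pos: [0.5189, 0.0008, 0.0704]
eef_rot: [-0.001, 0.628, 0.778, -0.001]
force: [7.6, -5.5, -36.1]
gripper_width: 0.0112
grip_force: 59.4
```

That's the upper stop (36 N reaction). Now down to the lower stop.

>>> carry_out:
  targets: [0,0,0,0,0,0,4,0,0,0,3,0,0,0,3,0,0,0,2,0,0,0,1,0,0,0,0,0]

```text
time: 10.07
ee_pos: [0.5192, 0.0008, 0.0619]
eef_rot: [-0.0, 0.627, 0.779, -0.0]
force: [-6.1, -4.7, 3.2]
gripper_width: 0.0115
grip_force: 63.9
```

>>> carry_out:
  targets: [0,0,1,0,0,0,1,0,0,0,0,0]

```text
time: 10.45
ee_pos: [0.5193, 0.0008, 0.0617]
eef_rot: [0.0, 0.627, 0.779, -0.0]
force: [-12.3, -3.2, 19.6]
gripper_width: 0.0116
grip_force: 65.7
```

The lower stop is reached as well. Release and go to the bowl.

>>> carry_out:
  targets: [0,0,0,0,0,0,0,0,0,0,-30,0,0,0,-60,0,0,0,-40,0,0,0,0,0]
  fingers: 0.2

```text
time: 11.2
ee_pos: [0.522, 0.0011, 0.1924]
eef_rot: [0.004, 0.627, 0.779, 0.002]
force: [0.2, -0.1, -0.3]
gripper_width: 0.051
grip_force: 0.0
```

Run:
```python
from h import *
st();go([(.421,.2655,.18,1.004)])
```

```text
t 11.2 tcp [0.522  0.0011 0.1924] yaw x-axis 1.785 F [ 0.2 -0.1 -0.3] w 0.051 gf 0.0 q6 -0.36
end [0.421  0.2657 0.1799] 1.005
[56.0, -8.5, 2.5, 0.16, 54.0, -17.5, 2.5, 0.15, 50.5, -25.0, 2.5, 0.16, 46.0, -33.0, 2.5, 0.15, 41.0, -39.5, 2.5, 0.16]
```

>>> carry_out:
  targets: [56.0,-8.5,2.5,0.16,54.0,-17.5,2.5,0.15,50.5,-25.0,2.5,0.16,46.0,-33.0,2.5,0.15,41.0,-39.5,2.5,0.16,0,0,0,0,0,0,0,0]

```text
time: 12.08
ee_pos: [0.4186, 0.2651, 0.1755]
eef_rot: [0.0, 0.875, 0.483, -0.001]
force: [0.4, 0.1, 0.0]
gripper_width: 0.0514
grip_force: 0.0
```

```bash
python3 w.py w3.png bowl_hub bowl
python3 - <<'E'
from h import *
import os
os._exit(0)
E
```

```text
t 12.07 tcp [0.4186 0.2651 0.1755] yaw x-axis 1.009 F [0.4 0.1 0. ] w 0.0514 gf 0.0 q6 0.97
bowl_hub 0.56 [0.4167 0.2629 0.0469]
bowl 0.89 [ 0.4205  0.2632 -0.002 ]
[[-0.0, -0.961, -0.277, 0.07], [1.0, -0.0, -0.0, -0.001], [0.0, -0.277, 0.961, -0.142], [0.0, 0.0, 0.0, 1.0]] 310.7780170936366
```

View pics/w3.png

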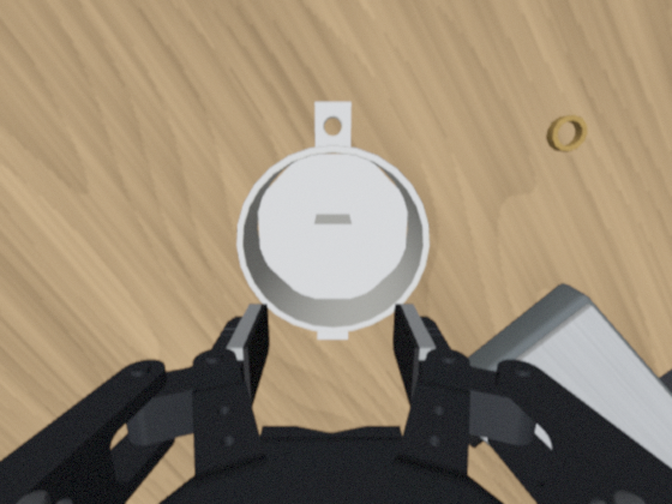

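The bowl is square to the tool: ear at (333,125), hub at (333,220), band to its right at (567,133). Descend to the hub.

Run:
```python
from h import *
st();go([(.421,.2645,.08,1.007),(.421,.2645,.022,1.007,20)])
```

```text
t 12.22 tcp [0.4193 0.2641 0.1761] yaw x-axis 1.005 F [0.4 0.4 0. ] w 0.0511 gf 0.0 q6 0.97
end [0.4207 0.2644 0.0221] 1.005
[0.5, 0.5, 48.0, -0.0, 0.5, 0.5, 48.0, -0.0, 0.0, 0.0, 19.5, -0.0, 0.0, 0.0, 19.0, -0.0, 0.0, 0.0, 19.5, -0.0]
```

>>> carry_out:
  targets: [0.5,0.5,48.0,0,0.5,0.5,48.0,0,0,0,19,0,0,0,19,0,0,0,18,0,0,0,0,0]

```text
time: 12.98
ee_pos: [0.42, 0.2642, 0.0233]
eef_rot: [-0.0, 0.876, 0.481, -0.001]
force: [-0.2, 0.4, 0.7]
gripper_width: 0.0511
grip_force: 0.0
```

>>> carry_out:
  targets: [0,0,0,0,0,0,0,0,0,0,0,0,0,0,0,0]
  fingers: -1
  newtons: 80

```text
time: 13.48
ee_pos: [0.4209, 0.2655, 0.0254]
eef_rot: [0.0, 0.876, 0.482, 0.001]
force: [-0.2, -2.2, 6.3]
gripper_width: 0.0262
grip_force: 80.0
```

>>> carry_out:
  targets: [0,0,-20,0,0,0,-60,0,0,0,-60,0,0,0,0,0,0,0,0,0]

```text
time: 14.1
ee_pos: [0.4194, 0.2652, 0.1636]
eef_rot: [-0.0, 0.876, 0.482, -0.001]
force: [-0.7, 0.1, -3.4]
gripper_width: 0.0261
grip_force: 83.9
```

Run:
```python
from h import *
s,r=st();p,d=snap('side','side1.png',(180,420,140,420),2.5)
for o in models.pinpoint('side','bowl')[:2]: print(o)
go([(.5192,.0008,.16,1.786,45),(.5192,.0008,.11,1.786,20)])
```

```text
t 14.1 tcp [0.4194 0.2652 0.1636] yaw x-axis 1.006 F [-0.7  0.1 -3.4] w 0.0261 gf 83.92121851444244 q6 0.97
{'position': [0.4194, 0.2656, 0.1381], 'conf': 0.69}
{'position': [0.4165, 0.2655, 0.1868], 'conf': 0.19}
end [0.5192 0.0009 0.11  ] 1.786
[-24.0, 32.5, 0.5, -0.11, -28.0, 29.0, 0.0, -0.11, -30.5, 26.5, 0.5, -0.11, -33.5, 22.5, 0.5, -0.12, -36.0, 18.5, 0.5, -0.11, -37.5, 14.5, 0.0, -0.11, -39.0, 10.5, 0.5, -0.11, 0.0, 0.0, 16.5, 0.0]
[0.0, 0.0, 17.0, 0.0, 0.0, 0.0, 16.5, 0.0]
```

View pics/side1.png

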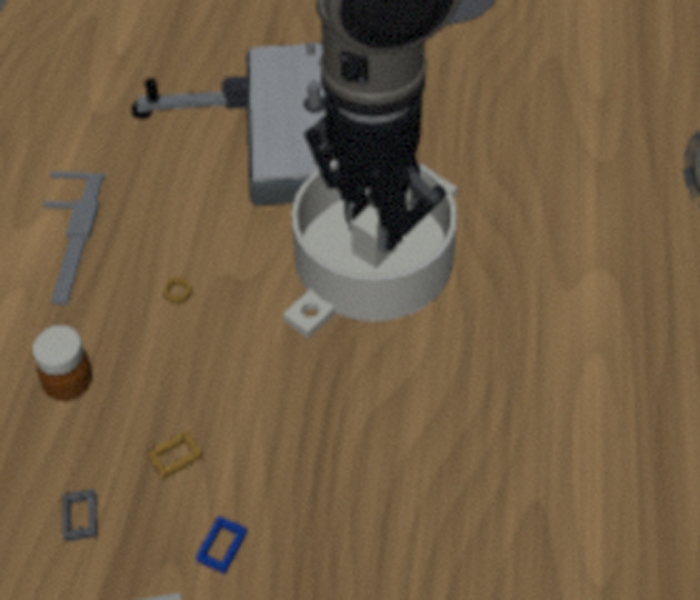

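The bowl is held level at (375,235), with the leg still out behind. Carry it over the base.

>>> carry_out:
  targets: [-24.0,32.5,0,-0.11,-28.0,29.0,0.0,-0.11,-30.5,26.5,0,-0.11,-33.5,22.5,0,-0.12,-36.0,18.5,0,-0.11,-37.5,14.5,0.0,-0.11,-39.0,10.5,0,-0.11,0,0,0,0]

```text
time: 15.2
ee_pos: [0.5204, -0.001, 0.1623]
eef_rot: [-0.001, 0.628, 0.778, -0.001]
force: [-0.4, 1.6, -3.2]
gripper_width: 0.0261
grip_force: 84.1
```

Run:
```python
from h import *
s,r=st();p,d=snap('side','side2.png',(150,300,200,340),4)
for c in ['side']:
  for o in models.pinpoint(c,'bowl')[:1]: print(c,o)
p,d=vision.get_image('wrist'); s,r=st()
for o in models.pinpoint('wrist','bowl')[:1]: print(o)
go([(.5192,.0008,.11,1.786,20),(.5192,.0008,.085,1.786,10)])
```

```text
t 15.2 tcp [ 0.5204 -0.001   0.1623] yaw x-axis 1.783 F [-0.4  1.6 -3.2] w 0.0261 gf 84.07312273979187 q6 -0.36
side {'position': [0.5187, -0.0001, 0.1332], 'conf': 0.76}
t 15.35 tcp [0.5195 0.0019 0.163 ] yaw x-axis 1.785 F [ 0.5 -0.2 -2.9] w 0.0263 gf 84.07282948493958 q6 -0.36
{'position': [0.5194, 0.0001, 0.1364], 'conf': 0.67}
end [0.5194 0.0006 0.0849] 1.786
[-0.5, 0.0, 18.0, 0.0, -0.5, -0.5, 17.5, 0.0, -0.5, 0.0, 18.0, 0.0, 0.0, 0.0, 8.5, 0.0, 0.0, 0.0, 8.0, 0.0, 0.0, 0.0, 8.5, 0.0]
```

View pics/side2.png

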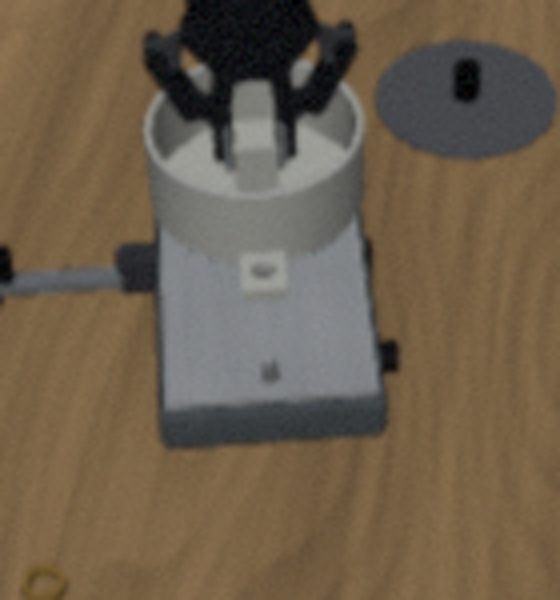

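The bowl hangs centred, its ear (263,270) in line with the peg (270,370). Lower it.

>>> carry_out:
  targets: [0,0.0,18.0,0.0,-0.5,-0.5,17.5,0.0,0,0.0,18.0,0.0,0.0,0.0,8.5,0.0,0.0,0.0,8.0,0.0,0.0,0.0,8,0.0,0,0,0,0]

```text
time: 16.27
ee_pos: [0.5198, 0.0009, 0.0859]
eef_rot: [-0.0, 0.627, 0.779, -0.0]
force: [0.0, 0.5, -2.7]
gripper_width: 0.0263
grip_force: 84.1
```

>>> carry_out:
  targets: [0,0.0,3,0.0,0,0,3,0.0,0,0,2,0,0,0,0,0]

```text
time: 16.77
ee_pos: [0.52, 0.0008, 0.0782]
eef_rot: [-0.0, 0.627, 0.779, -0.0]
force: [-0.3, -0.6, -3.7]
gripper_width: 0.0265
grip_force: 84.1
```

>>> carry_out:
  targets: [0,0.0,2,0.0,0,0,2,0.0,0,0,0,0,0,0,0,0]

```text
time: 17.27
ee_pos: [0.5202, 0.0008, 0.0754]
eef_rot: [0.0, 0.627, 0.779, 0.0]
force: [-3.2, -0.9, 7.9]
gripper_width: 0.0266
grip_force: 85.4
```

Seated. Release, rise and look around again.

>>> carry_out:
  targets: [0,0,0,0,0,0,0,0,0,0,0,0,0,0,-30,0,0,0,-60,0,0,0,-60,0,0,0,0,0]
  fingers: 0.2

```text
time: 18.15
ee_pos: [0.5225, 0.0005, 0.2292]
eef_rot: [0.004, 0.627, 0.779, 0.003]
force: [1.1, 0.5, -0.7]
gripper_width: 0.0512
grip_force: 0.0
```

```bash
cat > brass.py <<'E'
from h import *
def brass(cam='top'):
    p,d=vision.get_image(cam); hsv=cv2.cvtColor(p,cv2.COLOR_RGB2HSV)
    m=(hsv[...,0]>18)&(hsv[...,0]<32)&(hsv[...,1]>120)&(hsv[...,2]>60)
    n,l,stt,c=cv2.connectedComponentsWithStats(cv2.dilate(m.astype(np.uint8),np.ones((2,2))))
    for i in range(1,n):
        if stt[i,4]>12:
            q=unproj(cam,d,(l==i)&m); 
            if not len(q): continue
            k=vision.camera_params(cam); W=np.array(k['world_from_camera']); o=W[:3,3]
            v,u=np.nonzero((l==i)&m); ray=(W[:3,:3]@np.stack([(u-k['cx'])/k['fx'],(v-k['cy'])/k['fy'],np.ones(len(u))])).T
            X=o+ray*((.009-o[2])/ray[:,2])[:,None]
            (cx,cy),(w,h),a=cv2.minAreaRect((X[:,:2]*1000).astype(np.float32))
            if abs(X[:,1]).max()<.75: print(c[i].round(),stt[i,4],'c',round(cx),round(cy),'wh',round(w),round(h),'a',round(a),'z',np.round(np.median(q[:,2]),3))
if __name__=='__main__': 
    s,r=st(); brass()
    for q in ['bowl','lid','signet','band','buckle','pendant','bar']:
        for o in models.pinpoint('top',q)[:3]: print(q,round(o['conf'],2),np.round(o['position'],4))
    vision.get_image('side')
    for q in ['bowl','lid','signet','band','buckle','pendant','bar']:
        for o in models.pinpoint('side',q)[:3]: print('side',q,round(o['conf'],2),np.round(o['position'],4))
E
python3 brass.py
```

```text
t 18.15 tcp [5.225e-01 5.000e-04 2.292e-01] yaw x-axis 1.786 F [ 1.1  0.5 -0.7] w 0.0512 gf 0.0 q6 -0.36
[101.   1.] 25 c 1228 609 wh 7 23 a 0 z -0.405
[108.   3.] 27 c 1225 587 wh 9 28 a 28 z -0.418
[168.  15.] 1311 c 1178 374 wh 108 392 a 0 z -0.511
[157.   4.] 76 c 1218 424 wh 55 24 a 82 z -0.43
[235.  18.] 261 c 1178 163 wh 107 63 a 1 z -0.551
[293.  15.] 914 c 1178 -59 wh 107 281 a 0 z -0.51
[276.   3.] 18 c 1224 25 wh 12 8 a 33 z -0.422
[313.   3.] 16 c 1225 -101 wh 7 17 a 0 z -0.428
[368.  17.] 537 c 1186 -288 wh 162 96 a 53 z -0.529
[358.   3.] 13 c 1223 -253 wh 7 10 a 89 z -0.416
[384.   5.] 92 c 1216 -337 wh 44 35 a 83 z -0.43
[412.  19.] 519 c 1178 -454 wh 107 184 a 0 z -0.566
[412.   2.] 18 c 1227 -433 wh 6 17 a 54 z -0.409
[469.   3.] 22 c 1223 -625 wh 10 27 a 0 z -0.424
[179.   3.] 14 c 1223 346 wh 3 13 a 0 z -0.423
[333.   8.] 42 c 1207 -168 wh 17 35 a 90 z -0.46
[190.   7.] 24 c 1212 309 wh 10 20 a 0 z -0.458
[252.  13.] 106 c 1192 98 wh 38 67 a 0 z -0.494
[361.   8.] 20 c 1206 -260 wh 10 13 a 0 z -0.462
[114.  23.] 298 c 1162 556 wh 76 118 a 0 z -0.608
[437.  11.] 20
[... 1727 characters left out ...]
153 0.0022 0.0512]
lid 0.79 [ 0.4043 -0.2664 -0.002 ]
lid 0.78 [ 0.2682 -0.453   0.0064]
signet 0.49 [ 6.292e-01 -2.490e-01 -4.000e-04]
band 0.53 [ 0.6162  0.2323 -0.0018]
buckle 0.65 [0.641  0.4729 0.005 ]
buckle 0.46 [0.5185 0.4829 0.0022]
buckle 0.4 [ 0.5817  0.4066 -0.0012]
pendant 0.48 [ 0.6981  0.3447 -0.0043]
side bowl 0.9 [0.5235 0.0049 0.0478]
side lid 0.78 [ 2.665e-01 -4.554e-01 -3.000e-04]
side lid 0.65 [ 0.402  -0.2686 -0.0035]
side lid 0.28 [ 0.6307 -0.2509 -0.0013]
side band 0.42 [0.6171 0.2341 0.0007]
side band 0.21 [ 0.7116 -0.0129  0.0453]
side buckle 0.66 [ 0.7124 -0.0149  0.049 ]
side buckle 0.56 [ 5.187e-01  4.825e-01 -2.000e-04]
side buckle 0.49 [ 0.6484  0.4705 -0.0013]
```

Bowl seated (z≈0.05). Only three brass castings exist: the buckle at (579,405) with its long axis at 42°, the band at (621,231) and the signet at (632,-246). Buckle first.

Run:
```python
from h import *
go([(.580,.405,.15,.733),(.580,.405,.06,.733,50),(.580,.405,.005,.733,20)])
```

```text
end [0.5801 0.4049 0.0048] 0.736
[54.5, 20.5, 10.5, 0.15, 57.0, 12.5, 10.5, 0.15, 58.5, 3.5, 11.0, 0.15, 58.0, -5.0, 10.5, 0.15, 57.0, -13.5, 10.5, 0.15, 54.0, -22.0, 10.5, 0.15, 50.0, -30.0, 11.0, 0.15, 0.0, 0.0, 45.0, 0.0]
[0.0, 0.0, 45.0, 0.0, 0.0, 0.0, 18.5, 0.0, 0.0, 0.0, 18.0, 0.0, 0.0, 0.0, 18.5, 0.0]
```

>>> carry_out:
  targets: [54.5,20.5,10.5,0.15,57.0,12.5,10.5,0.15,58.5,3.5,11.0,0.15,58.0,-5.0,10.5,0.15,57.0,-13.5,10.5,0.15,54.0,-22.0,10.5,0.15,50.0,-30.0,11.0,0.15,0.0,0.0,0,0.0]

```text
time: 19.95
ee_pos: [0.5785, 0.4088, 0.1469]
eef_rot: [-0.0, 0.932, 0.361, -0.001]
force: [-0.0, -1.0, -0.1]
gripper_width: 0.0513
grip_force: 0.0
```

```bash
cat > wb.py <<'E'
from h import *
def wbrass(zt=.009):
    s,r=st(); p,d=vision.get_image('wrist'); k=vision.camera_params('wrist')
    T=np.eye(4); T[:3,:3]=r; T[:3,3]=s['ee_pos']; W=T@np.array(k['tool_from_camera']); o=W[:3,3]
    hsv=cv2.cvtColor(p,cv2.COLOR_RGB2HSV); m=(hsv[...,0]>18)&(hsv[...,0]<32)&(hsv[...,1]>120)&(hsv[...,2]>60)
    m=m.astype(np.uint8)
    n,l,S,c=cv2.connectedComponentsWithStats(m)
    for i in range(1,n):
        if S[i,4]>60:
            v,u=np.nonzero(l==i); ray=(W[:3,:3]@np.stack([(u-k['cx'])/k['fx'],(v-k['cy'])/k['fy'],np.ones(len(u))])).T
            X=o+ray*((zt-o[2])/ray[:,2])[:,None]
            (cx,cy),(w,h),a=cv2.minAreaRect((X[:,:2]*1000).astype(np.float32))
            print('wrist',c[i].round(),S[i,4],'c',round(cx,1),round(cy,1),'wh',round(w,1),round(h,1),'a',round(a,1))
if __name__=='__main__': wbrass()
E
python3 wb.py
```

```text
t 19.95 tcp [0.5785 0.4088 0.1469] yaw x-axis 0.74 F [-0.  -1.  -0.1] w 0.0513 gf 0.0 q6 1.34
wrist [425. 277.] 141 c 618.6 244.2 wh 24.4 14.1 a 7.4
wrist [436. 287.] 135 c 619.3 228.5 wh 22.9 12.7 a 3.1
```

Run:
```python
from h import *
st();snap('wrist','w4.png')
```

```text
t 20.0 tcp [0.5791 0.4065 0.148 ] yaw x-axis 0.74 F [ 0.4 -0.7  0.3] w 0.0513 gf 0.0 q6 1.34
```

View pics/w4.png

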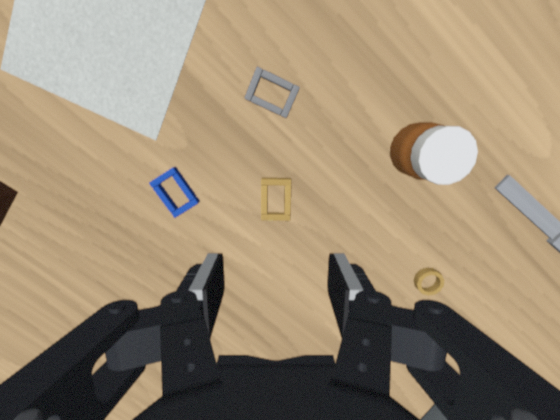

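The buckle at (276,200) is aligned with the tool; the grey (272,92) and blue (175,192) frames lie well clear. I'll tune the mask for the wrist camera.

```bash
sed -i "s/m=(hsv.*$/L=cv2.cvtColor(p,cv2.COLOR_RGB2LAB); print('buckle hsv',hsv[200,265],hsv[150,276],hsv[291,430]); m=(hsv[...,0]>19)\&(hsv[...,0]<32)\&(hsv[...,1]>SAT)/; s/zt=.009)/zt=.009,SAT=150)/; s/__': wbrass()/__': wbrass()/" wb.py; python3 wb.py
```

```text
t 20.05 tcp [0.5796 0.4051 0.149 ] yaw x-axis 0.738 F [-0.2 -0.8  0.2] w 0.0511 gf 0.0 q6 1.33
buckle hsv [ 20 113 174] [ 18  82 187] [ 21 121 184]
```

```bash
sed -i "s/SAT=150/SAT=108/; s/>19)/>17)/; s/print('buckle hsv'.*430\]); //" wb.py; sed -i "s/m=m.astype(np.uint8)/m=cv2.morphologyEx(m.astype(np.uint8),cv2.MORPH_CLOSE,np.ones((3,3)))/" wb.py; python3 wb.py
```

```text
t 20.1 tcp [0.5801 0.4042 0.1498] yaw x-axis 0.737 F [ 0.5 -0.8 -0.1] w 0.0512 gf 0.0 q6 1.33
wrist [273. 197.] 746 c 578.6 407.3 wh 39.9 26.8 a 41.4
wrist [426. 279.] 439 c 619.4 235.8 wh 31.8 26.1 a 88.6
```

Run:
```python
from h import *
go([(.579,.4065,.06,.73,50),(.579,.4065,.005,.73,20)])
```

```text
end [0.5791 0.4067 0.0049] 0.726
[0.5, -1.5, 45.0, 0.0, 0.5, -1.5, 45.5, 0.01, 0.0, 0.0, 18.5, -0.0, 0.0, 0.0, 18.0, -0.0, 0.0, 0.0, 18.5, -0.0]
```

>>> carry_out:
  targets: [0.5,-1.5,45.0,0.0,0.5,-1.5,45.5,0.01,0.0,0.0,18.5,0,0.0,0.0,18.0,0,0.0,0.0,18.0,0,0,0,0,0]

```text
time: 20.9
ee_pos: [0.5783, 0.4074, 0.0038]
eef_rot: [0.0, 0.935, 0.355, -0.001]
force: [-0.9, -1.0, 0.0]
gripper_width: 0.0514
grip_force: 0.0
```

>>> carry_out:
  targets: [0,0,0,0,0,0,0,0,0,0,0,0,0,0,0,0]
  fingers: -1
  newtons: 50

```text
time: 21.4
ee_pos: [0.5795, 0.4084, 0.0063]
eef_rot: [-0.0, 0.935, 0.355, 0.001]
force: [0.0, 0.4, 5.8]
gripper_width: 0.0261
grip_force: 49.8
```

>>> carry_out:
  targets: [0,0,-20,0,0,0,-60,0,0,0,-60,0,0,0,0,0]

```text
time: 21.9
ee_pos: [0.5815, 0.4094, 0.1531]
eef_rot: [-0.001, 0.935, 0.355, 0.006]
force: [0.2, -0.7, -0.8]
gripper_width: 0.0254
grip_force: 49.3
```

Run:
```python
from h import *
st();go([(.5107,.0399,.15,1.786,55),(.5107,.0399,.08,1.786,25)])
```

```text
t 21.9 tcp [0.5815 0.4094 0.1531] yaw x-axis 0.726 F [ 0.2 -0.7 -0.8] w 0.0254 gf 49.317415952682495 q6 1.35
end [0.5106 0.0401 0.0801] 1.786
[-42.5, 33.0, 0.5, -0.15, -47.0, 26.0, 0.5, -0.15, -50.5, 18.5, 0.5, -0.15, -52.5, 11.0, 0.0, -0.16, -53.5, 2.5, 0.5, -0.15, -53.5, -6.0, 0.5, -0.15, -52.0, -13.5, 0.5, -0.15, 0.0, 0.0, 23.5, 0.0]
[0.0, 0.0, 23.0, 0.0, 0.0, 0.0, 23.5, 0.0]
```

Held (25.4 mm width). Carry it to the bowl.

>>> carry_out:
  targets: [-42.5,33.0,0.5,-0.15,-47.0,26.0,0.5,-0.15,-50.5,18.5,0.5,-0.15,-52.5,11.0,0.0,-0.16,-53.5,2.5,0.5,-0.15,-53.5,-6.0,0.5,-0.15,-52.0,-13.5,0.5,-0.15,0.0,0.0,0,0.0]

```text
time: 22.9
ee_pos: [0.5068, 0.0355, 0.1418]
eef_rot: [-0.0, 0.628, 0.778, -0.001]
force: [0.4, 0.3, 0.7]
gripper_width: 0.0257
grip_force: 49.3
```

Run:
```python
from h import *
vision.get_image('top');st();go([(.5107,.0399,.08,1.786,25)])
```

```text
t 22.95 tcp [0.5073 0.0371 0.1419] yaw x-axis 1.782 F [ 0.9  0.2 -0.2] w 0.0255 gf 49.33248281478882 q6 -0.29
end [0.5108 0.0399 0.0799] 1.782
[0.5, 1.5, 20.5, -0.0, 1.0, 1.0, 20.5, -0.0, 0.5, 1.5, 21.0, -0.0]
```

>>> carry_out:
  targets: [0.5,1,20.0,0,0.5,0.5,20,0,0,0.5,20,0,0,0,0,0]

```text
time: 23.45
ee_pos: [0.5086, 0.0412, 0.0805]
eef_rot: [-0.002, 0.627, 0.779, -0.001]
force: [-0.4, -0.1, -1.2]
gripper_width: 0.0258
grip_force: 49.3
```

>>> carry_out:
  targets: [0,0,0,0,0,0,0,0,0,0,-10,0,0,0,-50,0,0,0,-50,0,0,0,0,0]
  fingers: -0.06

```text
time: 24.2
ee_pos: [0.512, 0.0398, 0.1969]
eef_rot: [0.004, 0.627, 0.779, 0.003]
force: [-0.6, 0.9, -0.3]
gripper_width: 0.0398
grip_force: 0.0
```

Run:
```python
from h import *
from wb import wbrass
from brass import brass
wbrass(.066)
p,d=vision.get_image('top'); 
import io,contextlib
b=io.StringIO()
with contextlib.redirect_stdout(b): brass()
print('\n'.join(l for l in b.getvalue().splitlines() if 'z -' not in l))
go([(.619,.235,.15,None),(.619,.235,.06,None,50),(.619,.235,.005,None,20)])
```

```text
t 24.2 tcp [0.512  0.0398 0.1969] yaw x-axis 1.786 F [-0.6  0.9 -0.3] w 0.0398 gf 0.0 q6 -0.29
wrist [429.  16.] 557 c 596.4 210.2 wh 24.9 21.5 a 56.9
wrist [272. 207.] 405 c 509.6 38.2 wh 25.5 32.3 a 14.0
[358. 178.] 40 c 632 -246 wh 16 16 a 0 z 0.011
[211. 181.] 61 c 620 232 wh 26 23 a 1 z 0.01
end [0.619  0.2349 0.0052] 1.786
[42.0, 37.5, 10.5, -0.0, 41.5, 37.0, 10.5, -0.0, 42.0, 37.5, 10.5, -0.0, 41.5, 37.0, 10.0, -0.0, 0.0, 0.0, 45.0, -0.0, 0.0, 0.0, 45.0, -0.0, 0.0, 0.0, 18.5, -0.0, 0.0, 0.0, 18.5, -0.0]
[0.0, 0.0, 18.0, -0.0]
```

>>> carry_out:
  targets: [42.0,37,10.5,0,41.5,37,10.5,0,42.0,37,10.5,0,41.5,37.0,10.0,0,0,0,45,0,0,0,0,0]
  fingers: 0.2

```text
time: 25.1
ee_pos: [0.6151, 0.2343, 0.0998]
eef_rot: [-0.003, 0.627, 0.779, -0.005]
force: [0.4, -1.2, 0.4]
gripper_width: 0.0514
grip_force: 0.0
```

Run:
```python
from h import *
from wb import wbrass
wbrass(); vision.get_image('wrist')
for o in models.pinpoint('wrist','band')[:2]: print(o)
go([(.6195,.234,.06,None,50),(.6195,.234,.004,None,20)])
```

```text
t 25.1 tcp [0.6151 0.2343 0.0998] yaw x-axis 1.787 F [ 0.4 -1.2  0.4] w 0.0514 gf 0.0 q6 0.03
wrist [283. 217.] 549 c 618.9 234.4 wh 26.7 27.1 a 12.5
{'position': [0.623, 0.2328, -0.0025], 'conf': 0.86}
end [0.6195 0.2338 0.004 ] 1.785
[-0.5, 0.5, 46.5, -0.0, 0.0, 0.0, 18.5, -0.0, 0.0, 0.0, 19.0, -0.0, 0.0, 0.0, 18.5, -0.0]
```

>>> carry_out:
  targets: [-0.5,0.5,46,0,0.0,0.0,18.5,0,0.0,0.0,18.5,0,0.0,0.0,18,0,0,0,0,0]

```text
time: 25.88
ee_pos: [0.6183, 0.2341, 0.003]
eef_rot: [-0.001, 0.627, 0.779, -0.001]
force: [-0.1, -0.8, -1.0]
gripper_width: 0.0513
grip_force: 0.0
```

>>> carry_out:
  targets: [0,0,0,0,0,0,0,0,0,0,0,0,0,0,0,0]
  fingers: -1
  newtons: 40

```text
time: 26.38
ee_pos: [0.6199, 0.2346, 0.0056]
eef_rot: [0.001, 0.627, 0.779, 0.001]
force: [-0.3, 0.6, 5.7]
gripper_width: 0.0245
grip_force: 39.6
```

>>> carry_out:
  targets: [0,0,-20,0,0,0,-60,0,0,0,-60,0,0,0,0,0]

```text
time: 26.88
ee_pos: [0.622, 0.2352, 0.1519]
eef_rot: [0.004, 0.627, 0.779, 0.005]
force: [-0.4, 0.5, -0.6]
gripper_width: 0.0243
grip_force: 39.4
```

Run:
```python
from h import *
st();go([(.5277,-.0383,.15,1.786,55),(.5277,-.0383,.08,1.786,25)])
```

```text
t 26.88 tcp [0.622  0.2352 0.1519] yaw x-axis 1.786 F [-0.4  0.5 -0.6] w 0.0243 gf 39.38651150412625 q6 0.03
end [ 0.5279 -0.0383  0.0799] 1.786
[-41.0, -25.0, 0.5, 0.0, -41.5, -25.0, 0.0, 0.0, -41.0, -25.5, 0.5, 0.0, -41.0, -25.0, 0.5, 0.0, -41.5, -25.0, 0.0, 0.0, -41.0, -25.0, 0.5, 0.0, 0.0, 0.0, 23.5, 0.0, 0.0, 0.0, 23.0, 0.0]
[0.0, 0.0, 23.5, 0.0]
```

>>> carry_out:
  targets: [-41.0,-25.0,0,0.0,-41.5,-25.0,0.0,0.0,-41.0,-25,0,0.0,-41.0,-25.0,0,0.0,-40,-25.0,0.0,0.0,-40,-25.0,0,0.0,0,0,10,0,0,0,0,0]

```text
time: 27.88
ee_pos: [0.5241, -0.0361, 0.1335]
eef_rot: [-0.001, 0.627, 0.779, -0.0]
force: [1.0, -0.4, 0.3]
gripper_width: 0.0245
grip_force: 39.4
```

Run:
```python
from h import *
vision.get_image('top');vision.get_image('top');st();go([(.5277,-.0383,.08,1.786,25)])
```

```text
t 27.98 tcp [ 0.5249 -0.0355  0.1341] yaw x-axis 1.787 F [ 0.2  0.2 -0. ] w 0.025 gf 39.42508045001887 q6 -0.43
end [ 0.5276 -0.0385  0.0801] 1.787
[-1.0, 0.5, 18.0, 0.0, -1.0, 1.0, 18.0, 0.0, -1.5, 0.5, 18.0, 0.0]
```

>>> carry_out:
  targets: [-1,0.5,18,0,-1,0.5,18,0,-1,0.5,17,0,0,0,0,0]

```text
time: 28.48
ee_pos: [0.5264, -0.038, 0.0804]
eef_rot: [-0.001, 0.626, 0.78, -0.0]
force: [-0.2, 0.3, -0.2]
gripper_width: 0.0249
grip_force: 39.4
```

>>> carry_out:
  targets: [0,0,0,0,0,0,0,0,0,0,-10,0,0,0,-50,0,0,0,-50,0,0,0,0,0]
  fingers: -0.06

```text
time: 29.22
ee_pos: [0.5293, -0.0397, 0.1965]
eef_rot: [0.004, 0.627, 0.779, 0.002]
force: [-0.1, 0.4, -0.6]
gripper_width: 0.0403
grip_force: 0.0
```

Run:
```python
from h import *
from wb import wbrass
from brass import brass
wbrass(.066)
import io,contextlib
b=io.StringIO()
with contextlib.redirect_stdout(b): brass()
print('\n'.join(l for l in b.getvalue().splitlines() if 'z -' not in l))
go([(.632,-.247,.15,None),(.632,-.247,.1,None,50)])
```

```text
t 29.23 tcp [ 0.5293 -0.0397  0.1965] yaw x-axis 1.786 F [-0.1  0.4 -0.6] w 0.0403 gf 0.0 q6 -0.43
wrist [272. 106.] 665 c 508.9 39.9 wh 25.3 37.2 a 12.9
wrist [272. 201.] 249 c 526.4 -38.5 wh 24.5 25.2 a 12.2
wrist [317. 352.] 61 c 607.1 -189.7 wh 12.9 5.1 a 11.9
[358. 178.] 40 c 632 -246 wh 16 16 a 0 z 0.011
[274. 214.] 34 c 517 28 wh 29 13 a 0 z 0.065
end [ 0.6318 -0.2471  0.0998] 1.786
[-56.5, 14.5, 10.5, -0.0, -56.0, 14.5, 10.5, -0.0, -56.5, 14.5, 10.5, -0.0, -56.5, 14.5, 11.0, -0.0, 0.0, 0.0, 50.0, -0.0]
```

Buckle and band are in. Now the signet.

>>> carry_out:
  targets: [-56.5,14.5,10.5,0,-56,14.5,10.5,0,-56,14.5,10.5,0,-56,14.5,10.5,0,0,0,30,0,0,0,0,0,0,0,0,0]
  fingers: 0.2

```text
time: 30.2
ee_pos: [0.6314, -0.2455, 0.1196]
eef_rot: [-0.0, 0.627, 0.779, 0.0]
force: [-0.4, -0.9, 0.8]
gripper_width: 0.0512
grip_force: 0.0
```

Run:
```python
from h import *
from wb import wbrass
wbrass(.010); snap('wrist','w5.png',(100,300,150,400),3)
for o in models.pinpoint('wrist','signet')[:2]: print(o)
```

```text
t 30.2 tcp [ 0.6314 -0.2455  0.1196] yaw x-axis 1.787 F [-0.4 -0.9  0.8] w 0.0512 gf 0.0 q6 -0.7
wrist [247. 189.] 432 c 604.0 -233.9 wh 17.4 17.8 a 10.4
{'position': [0.6032, -0.2377, 0.0004], 'conf': 0.7}
```

View pics/w5.png

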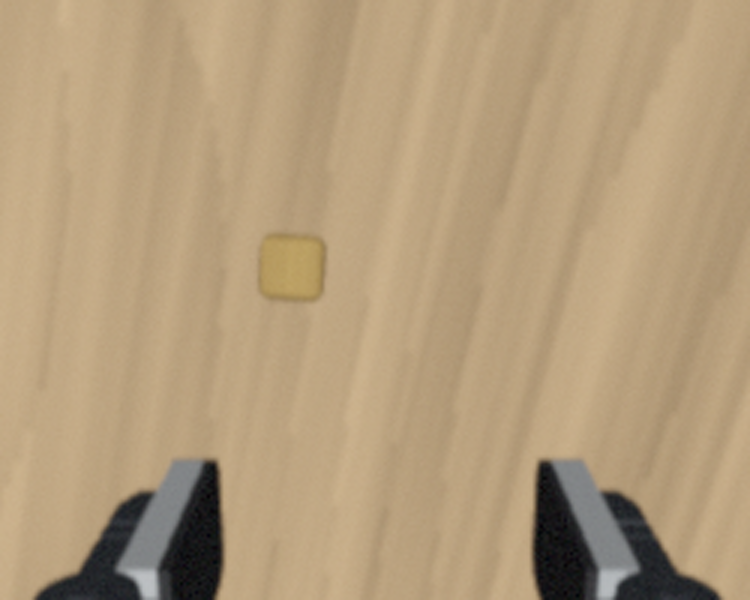

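The signet has been knocked aside. It now shows at crop (292,267), i.e. (0.604, -0.234), square to the tool within 2°. Go there.

Run:
```python
from h import *
from wb import wbrass
wbrass(.010)
go([(.604,-.2345,.1,1.755,50),(.604,-.2345,.06,1.755,50),(.604,-.2345,.004,1.755,20)])
```

```text
t 30.35 tcp [ 0.6321 -0.2456  0.1209] yaw x-axis 1.787 F [-0.7  0.2  0.4] w 0.0513 gf 0.0 q6 -0.7
wrist [247. 188.] 436 c 603.9 -233.9 wh 17.5 17.9 a 11.4
end [ 0.604  -0.2345  0.0038] 1.757
[17.0, -25.0, 21.0, 0.03, 0.0, 0.0, 40.0, 0.0, 0.0, 0.0, 18.5, 0.0, 0.0, 0.0, 18.5, 0.0, 0.0, 0.0, 19.0, 0.0]
```

>>> carry_out:
  targets: [17.0,-25.0,21.0,0.03,0.0,0.0,40.0,0.0,0.0,0.0,18.5,0.0,0.0,0.0,18.5,0.0,0.0,0.0,18.5,0.0,0,0,0,0]

```text
time: 31.15
ee_pos: [0.6028, -0.2345, 0.0013]
eef_rot: [-0.001, 0.639, 0.77, -0.0]
force: [-0.9, 0.2, 0.8]
gripper_width: 0.0511
grip_force: 0.0
```

>>> carry_out:
  targets: [0,0,0,0,0,0,0,0,0,0,0,0,0,0,0,0,0,0,0,0]
  fingers: -1
  newtons: 50

```text
time: 31.78
ee_pos: [0.6042, -0.2352, 0.004]
eef_rot: [0.001, 0.639, 0.77, 0.0]
force: [-0.5, -0.2, 5.8]
gripper_width: 0.016
grip_force: 49.5
```

>>> carry_out:
  targets: [0,0,-20,0,0,0,-60,0,0,0,-60,0,0,0,0,0]

```text
time: 32.28
ee_pos: [0.6063, -0.2362, 0.1501]
eef_rot: [0.006, 0.639, 0.77, 0.001]
force: [0.3, -0.7, -0.3]
gripper_width: 0.0162
grip_force: 48.9
```

Run:
```python
from h import *
st();go([(.5583,.0093,.15,.215,55)])
```

```text
t 32.27 tcp [ 0.6063 -0.2362  0.1501] yaw x-axis 1.756 F [ 0.3 -0.7 -0.3] w 0.0162 gf 48.92068326473236 q6 -0.67
end [0.5583 0.0092 0.1501] 0.216
[28.0, 0.0, 0.0, 0.17, 27.0, -5.0, 0.0, 0.17, 26.0, -9.5, 0.0, 0.17, 24.5, -14.0, 0.0, 0.18, 21.0, -17.5, 0.0, 0.17, 18.0, -21.5, 0.0, 0.17, 14.5, -24.0, 0.0, 0.17, 9.5, -26.0, 0.0, 0.17]
[5.5, -27.0, 0.0, 0.17]
```

>>> carry_out:
  targets: [28.0,0.0,0.0,0.17,27.0,-5.0,0.0,0.17,26.0,-9.5,0.0,0.17,24.5,-14.0,0.0,0.18,21.0,-17.5,0.0,0.17,18.0,-21.5,0.0,0.17,14.5,-24.0,0.0,0.17,9.5,-26.0,0.0,0.17]

```text
time: 33.28
ee_pos: [0.5598, -0.0156, 0.1426]
eef_rot: [-0.0, 0.982, 0.189, -0.001]
force: [0.3, -0.1, 0.3]
gripper_width: 0.0162
grip_force: 48.9
```

>>> carry_out:
  targets: [5.5,-27.0,0.0,0.17,0,0,10,0,0,0,0,0,0,0,0,0]

```text
time: 33.78
ee_pos: [0.5556, 0.0096, 0.1326]
eef_rot: [0.0, 0.994, 0.108, -0.0]
force: [0.1, -0.1, -0.0]
gripper_width: 0.0159
grip_force: 48.9
```

Run:
```python
from h import *
st();go([(.5583,.0093,.08,.215,25)])
```

```text
t 33.77 tcp [0.5556 0.0096 0.1326] yaw x-axis 0.217 F [ 0.1 -0.1 -0. ] w 0.0159 gf 48.93109381198883 q6 1.23
end [0.5583 0.0092 0.0801] 0.217
[1.0, 0.5, 17.5, 0.0, 0.5, 0.0, 17.5, 0.0, 1.0, 0.5, 17.5, 0.0]
```

>>> carry_out:
  targets: [1,0.5,17,0,0.5,0,17,0,0,0,17,0,0,0,0,0]

```text
time: 34.28
ee_pos: [0.5564, 0.0097, 0.0808]
eef_rot: [-0.0, 0.994, 0.108, -0.001]
force: [-0.0, -0.3, -0.8]
gripper_width: 0.016
grip_force: 48.9
```

>>> carry_out:
  targets: [0,0,0,0,0,0,0,0,0,0,-10,0,0,0,-50,0,0,0,-50,0,0,0,0,0]
  fingers: -0.3

```text
time: 35.02
ee_pos: [0.5596, 0.0102, 0.1973]
eef_rot: [0.001, 0.994, 0.108, 0.005]
force: [-0.3, -0.0, 0.8]
gripper_width: 0.03
grip_force: 0.0
```

Run:
```python
from h import *
from wb import wbrass
wbrass(.066); snap('wrist','w6.png',(60,420,80,480),1.6)
vision.get_image('side'); vision.get_image('top')
for c in ['top','side']:
  for o in models.pinpoint(c,'lid')[:3]: print(c,o)
go([(.404,-.267,.15,None)])
```

```text
t 35.02 tcp [0.5596 0.0102 0.1973] yaw x-axis 0.217 F [-0.3 -0.   0.8] w 0.03 gf 0.0 q6 1.24
wrist [275. 205.] 282 c 556.9 10.4 wh 15.1 14.7 a 12.4
wrist [234. 242.] 526 c 510.9 39.8 wh 27.3 37.8 a 12.3
wrist [320. 242.] 197 c 529.9 -38.9 wh 25.9 22.8 a 82.8
top {'position': [0.7068, -0.0141, 0.047], 'conf': 0.67}
top {'position': [0.2669, -0.455, 0.0036], 'conf': 0.59}
top {'position': [0.4038, -0.2658, 0.0001], 'conf': 0.56}
side {'position': [0.2675, -0.4577, 0.0002], 'conf': 0.82}
side {'position': [0.4008, -0.2662, -0.0036], 'conf': 0.65}
end [ 0.404  -0.2672  0.1502] 0.216
[-34.5, 39.5, 7.0, -0.0, -35.0, 40.0, 6.5, -0.0, -34.5, 39.5, 7.0, -0.0, -35.0, 40.0, 6.5, -0.0, -34.5, 39.5, 7.0, -0.0, -35.0, 40.0, 6.5, -0.0]
```

View pics/w6.png

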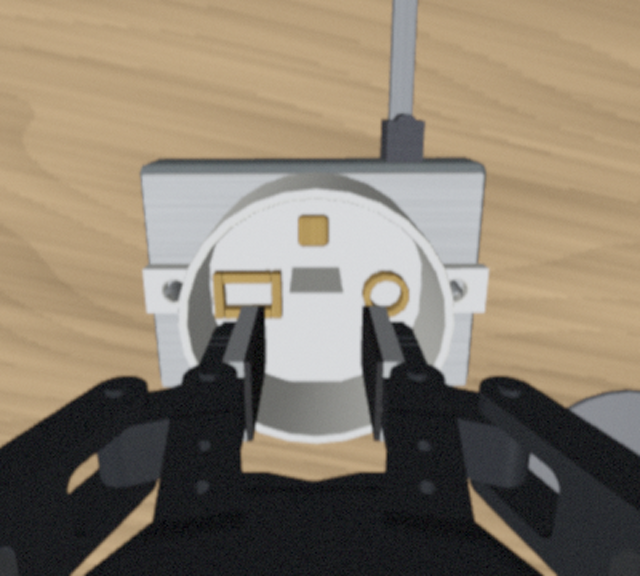

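The signet (313,230), buckle (247,293) and band (385,291) all lie flat in the bowl. Now the grey lid; the brown one at (0.267,-0.455) is the look-alike.

>>> carry_out:
  targets: [-34.5,39.5,7.0,0,-35.0,40.0,6.5,0,-34.5,39.5,7.0,0,-35.0,40.0,6.5,0,-34.5,39.5,7.0,0,-35.0,40.0,6.5,0,0,0,0,0,0,0,0,0]
  fingers: 0.2

```text
time: 36.33
ee_pos: [0.4044, -0.2669, 0.1507]
eef_rot: [-0.001, 0.994, 0.107, -0.0]
force: [0.1, 0.7, 0.3]
gripper_width: 0.0509
grip_force: 0.0
```

Run:
```python
from h import *
s,r=st(); p,d=vision.get_image('wrist'); k=vision.camera_params('wrist')
T=np.eye(4); T[:3,:3]=r; T[:3,3]=s['ee_pos']; W=T@np.array(k['tool_from_camera'])
v,u=np.nonzero(d>0); z=d[v,u]; X=(W@np.stack([(u-k['cx'])/k['fx']*z,(v-k['cy'])/k['fy']*z,z,np.ones_like(z)]))[:3].T
n=np.linalg.norm(X[:,:2]-[.404,-.267],axis=1)<.03
for a,b in ((.034,.05),):
    q=X[n&(X[:,2]>a)&(X[:,2]<b)]; print('knob',len(q),np.round(q.mean(0),4),np.round(cv2.minEnclosingCircle((q[:,:2]*1000).astype(np.float32)),1) if 0 else cv2.minAreaRect((q[:,:2]*1000).astype(np.float32)), p[v[n],u[n]].mean(0))
for o in models.pinpoint('wrist','lid')[:2]: print(o)
go([(.4035,-.267,.08,None),(.4035,-.267,.018,None,20)])
```

```text
t 36.33 tcp [ 0.4044 -0.2669  0.1507] yaw x-axis 0.215 F [0.1 0.7 0.3] w 0.0509 gf 0.0 q6 0.61
knob 516 [ 0.4029 -0.2672  0.0404] ((402.21966552734375, -267.30181884765625), (20.712553024291992, 21.02987289428711), 2.7695882320404053) [44.29996572 45.40709633 47.88682722]
end [ 0.4037 -0.2671  0.0181] 0.218
[-1.0, 0.0, 35.5, -0.0, -0.5, 0.5, 35.5, -0.0, 0.0, 0.0, 15.5, -0.0, 0.0, 0.0, 15.5, -0.0, 0.0, 0.0, 15.5, -0.0, 0.0, 0.0, 15.5, -0.0]
```

>>> carry_out:
  targets: [-1.0,0.0,35,0,-0.5,0.5,35,0,0.0,0.0,15.5,0,0.0,0.0,15.5,0,0.0,0.0,15,0,0.0,0.0,15,0,0,0,0,0]

```text
time: 37.3
ee_pos: [0.4029, -0.2674, 0.0193]
eef_rot: [-0.001, 0.994, 0.108, -0.001]
force: [-0.3, 0.4, -0.3]
gripper_width: 0.0514
grip_force: 0.0
```

>>> carry_out:
  targets: [0,0,0,0,0,0,0,0,0,0,0,0,0,0,0,0]
  fingers: -1
  newtons: 60

```text
time: 37.8
ee_pos: [0.4036, -0.2685, 0.021]
eef_rot: [0.001, 0.994, 0.108, 0.001]
force: [-0.7, 1.6, 5.9]
gripper_width: 0.0193
grip_force: 58.8
```

>>> carry_out:
  targets: [0,0,-20,0,0,0,-60,0,0,0,-60,0,0,0,0,0]

```text
time: 38.3
ee_pos: [0.4052, -0.27, 0.1647]
eef_rot: [0.004, 0.994, 0.108, 0.003]
force: [1.0, -0.7, -1.9]
gripper_width: 0.0199
grip_force: 58.9
```

Run:
```python
from h import *
st();go([(.5195,.0008,.18,None,45)])
```

```text
t 38.3 tcp [ 0.4052 -0.27    0.1647] yaw x-axis 0.216 F [ 1.  -0.7 -1.9] w 0.0199 gf 58.89396786689758 q6 0.61
end [0.5193 0.0008 0.1802] 0.216
[24.0, -34.5, -2.0, -0.0, 24.5, -34.0, -2.5, -0.0, 24.0, -34.5, -2.0, -0.0, 24.5, -34.0, -2.0, -0.0, 24.0, -34.5, -2.5, -0.0, 24.5, -34.0, -2.0, -0.0, 24.0, -34.5, -2.5, -0.0]
```

>>> carry_out:
  targets: [24.0,-34,-2.0,0,24.5,-34.0,-2.5,0,24.0,-34,-2.0,0,24.5,-34.0,-2.0,0,24.0,-34,-2.5,0,24,-34.0,-2.0,0,23.5,-34,-2.5,0,0,0,0,0]

```text
time: 39.3
ee_pos: [0.5167, 0.0028, 0.1745]
eef_rot: [-0.0, 0.994, 0.11, -0.001]
force: [-0.4, 0.2, -1.1]
gripper_width: 0.0195
grip_force: 59.0
```

Run:
```python
from h import *
vision.get_image('side'); print(models.pinpoint('side','lid')[:2]);snap('side','side3.png',(150,300,200,340),4);print(models.pinpoint('side','bowl')[:1])
st();go([(.5197,.0008,.13,None,20)])
```

```text
[{'position': [0.2665, -0.457, -0.0014], 'conf': 0.95}, {'position': [0.5181, 0.0023, 0.1524], 'conf': 0.73}]
[{'position': [0.5171, 0.0051, 0.0486], 'conf': 0.75}]
t 39.5 tcp [ 5.161e-01 -3.000e-04  1.751e-01] yaw x-axis 0.215 F [-1.1  0.5 -1.8] w 0.0198 gf 59.04944837093353 q6 1.21
end [0.5194 0.0009 0.1301] 0.215
[1.0, 0.0, 15.0, -0.0, 1.5, 0.0, 15.0, -0.0, 1.0, -0.5, 15.0, -0.0]
```

View pics/side3.png

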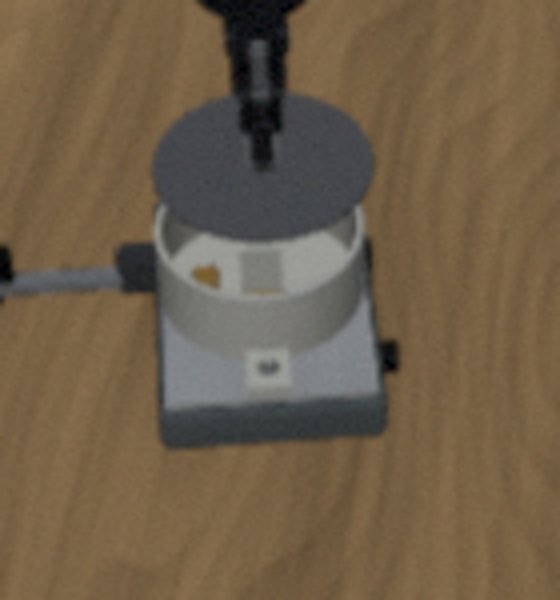

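The lid is level above the bowl (centre about (263,165)), and the peg shows through the ear at (268,367). Lower it.

>>> carry_out:
  targets: [1,0,15,0,1,0,15,0,1,0,15,0,0,0,0,0,0,0,0,0]

```text
time: 40.12
ee_pos: [0.5199, 0.0011, 0.1309]
eef_rot: [-0.0, 0.994, 0.108, 0.0]
force: [0.1, 0.5, -0.1]
gripper_width: 0.0199
grip_force: 59.1
```

>>> carry_out:
  targets: [0,0,2,0,0,0,2,0,0,0,2,0,0,0,1,0,0,0,0,0]

```text
time: 40.75
ee_pos: [0.5197, 0.0011, 0.1237]
eef_rot: [-0.0, 0.994, 0.108, -0.0]
force: [-0.1, -0.9, -0.9]
gripper_width: 0.0198
grip_force: 59.1
```

>>> carry_out:
  targets: [0,0,1,0,0,0,1,0,0,0,0,0,0,0,0,0]

```text
time: 41.25
ee_pos: [0.5198, 0.0011, 0.123]
eef_rot: [0.0, 0.994, 0.108, 0.001]
force: [-3.5, 0.3, 8.6]
gripper_width: 0.0199
grip_force: 60.1
```

Contact at the expected height. Release, rise and verify.

>>> carry_out:
  targets: [0,0,0,0,0,0,0,0,0,0,0,0,0,0,-20,0,0,0,-60,0,-40,0,-50,0,-60,0,0,0,-60,0,0,0]
  fingers: 0.2

```text
time: 42.25
ee_pos: [0.3629, -0.0332, 0.2509]
eef_rot: [0.0, 0.994, 0.108, 0.001]
force: [-1.4, 0.1, 1.3]
gripper_width: 0.0511
grip_force: 0.0
```

Run:
```python
from h import *
st(); p,d=snap('side','side4.png',(120,330,120,360),3)
q=unproj('side',d)
n=np.linalg.norm(q[:,:2]-[.5195,.0008],axis=1); m=(n<.066)&(n>.018)&(q[:,2]>.09)&(q[:,2]<.13)
A=np.c_[q[m,:2],np.ones(m.sum())]; print('lid top plane',np.linalg.lstsq(A,q[m,2],rcond=None)[0],np.median(q[m,2]))
for c in ['side','top']:
    vision.get_image(c)
    for x in ['lid','bowl','leg_knob']: print(c,x,[(round(o['conf'],2),np.round(o['position'],3)) for o in models.pinpoint(c,x)[:2]])
```

```text
t 42.25 tcp [ 0.3629 -0.0332  0.2509] yaw x-axis 0.217 F [-1.4  0.1  1.3] w 0.0511 gf 0.0 q6 1.05
lid top plane [ 4.63421170e-03 -3.54396498e-05  1.10219607e-01] 0.11265083795806008
side lid [(0.96, array([ 0.267, -0.456, -0.   ])), (0.56, array([ 0.521, -0.001,  0.1  ]))]
side bowl [(0.96, array([0.519, 0.002, 0.045]))]
side leg_knob [(0.62, array([ 0.712, -0.013,  0.047]))]
top lid [(0.84, array([ 0.269, -0.455,  0.004])), (0.76, array([0.519, 0.003, 0.101]))]
top bowl [(0.54, array([ 0.536, -0.505,  0.001]))]
top leg_knob [(0.69, array([ 0.708, -0.012,  0.049]))]
```

View pics/side4.png

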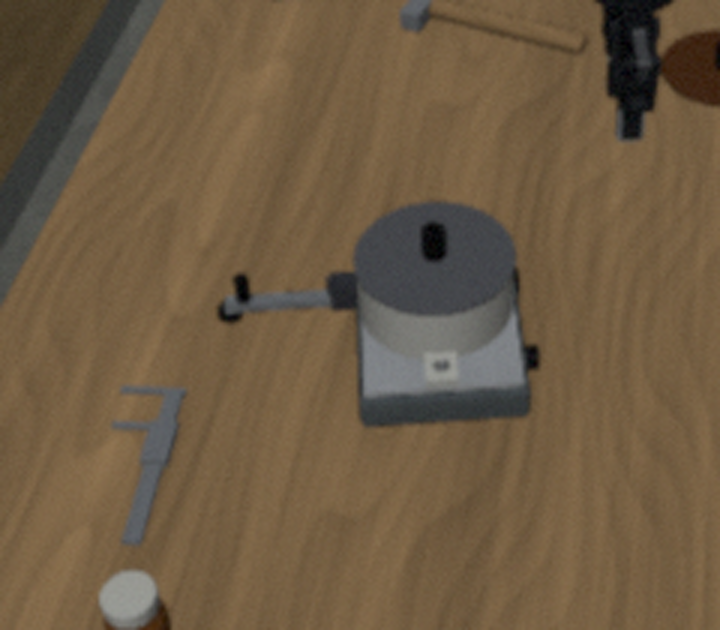

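The lid (435,260) sits flat on the bowl with its top at 0.113 m and level. The peg shows in the ear at (441,366), the leg is out at (240,295), and the bystanders haven't moved. Handing in.

```bash
python3 -c "
from station import bot
print(bot.hand_in())"
```

```text
the job is handed in; nothing more can be done
None
```

The job is handed in, with no pass/fail result returned: the leg is out, the shaft was checked at both stops, the bowl is seated with the buckle, band and signet inside, and the lid is closed and level.

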